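Open the drill-bit case on the frame-maker's bench

TASK

Open the blue drill-bit case: first swing its red latch lever fully aside, then raise the lid all the way until it leans open against its stop, and leave both like that. The lever turns only one way, left or right, and you cannot see which: feel for it with a light touch, and never force it against its hidden stop or squeeze it hard. Raise the lid without flinging it, and leave the glue bottle, the wood block and the mallet where they are.

Things in the scene. Friction and masses are not known exactly. Their poses are not given: they have to be found in the camera images.
- case: Blue steel case fixed to the bench, 150 mm deep (x), 240 wide (y), 75 high plus a 20 mm lid (lid top 95 mm above bench). Origin: centre of its underside. x points from the latch side (front, towards the robot) to the lid hinge; z up. A black latch housing, 70 mm wide, top 95 mm above the bench, stands out from the middle of the front, from 75 to 140 mm in front of the origin.
- latch: Red latch lever on the housing, a bar 14 mm wide, 9 thick. Origin: on its vertical pin, at its underside, 105 mm in front of the case's origin, 97.5 mm above bench. Arm 66 mm along -x; tongue 46 mm along +x, 16 mm of it over the lid. x along the case's x at the start (within 0.08 rad). Turns 1.5 rad one way (1.5 N at the grip), stays put; the other way a hidden stop blocks it at 0.17 rad.
- latch_grip (a point): Middle of the lever's upright red finger grip, a fin 32 mm long (along the lever), 12 mm wide and 33 mm high on the arm, 50 mm from the pin and 25 mm above the lever's underside; the fin's top is 15 mm above this point. It is delicate: pinch it with less than about 40 N a finger, or only push it; push no harder than about 12 N.
- lid (a joint): Angle of the blue lid about its horizontal hinge at the rear top edge of the case body (rad): 0 shut, 1.8 open against its stop, leaning back past upright. The hinge is stiff: the lid stays where it is left. Lid 150 by 240 by 20 mm, 0.35 kg; needs about 7 N at its handle.
- lid_handle (a point): Centre of the lid's black cross-bar handle, a round bar 16 mm thick and 34 mm long along the lid's y axis, on a stem 18 mm wide, 24 mm above the lid's top, in the middle of its width, 105 mm from the hinge line (45 mm behind the lid's front edge). Its x axis points to the hinge, z out of the lid's top.
- lid_hinge (a point): Middle of the lid's hinge line, 75 mm above the bench and 75 mm behind the case's origin, at the lid's underside.
- bottle: White glue bottle with a green spout, 56 mm across and 165 mm tall, standing beside the latch side of the case. Origin: centre of its underside. Bystander.
- block: Loose wood block, 50 by 50 by 60 mm high, standing on the other side of the case from the bottle. Origin: centre of its underside. Bystander.
- mallet: Rubber mallet lying flat beside the case, its wooden handle (26 mm thick) towards the robot; 250 mm long, black head 55 by 90 by 60 mm. Origin: on the bench under the handle's end at the head. Bystander.

How it is judged (in metres and radians):
On the way, in this order (a step that is already met when the one before it is completed fails the run):
1. the latch lever is swung at least 1.2 rad aside while the lid is still down (angle between the x axis of latch and the x axis of case, either way round above 1.2 rad and value of joint lid below 0.1 rad), for 0.2 s.
2. the lid is raised to at least 1.6 rad, past upright (value of joint lid above 1.6 rad), for 0.2 s.
At the end, for the whole second after the job is handed in: The lid stays open at 1.6 rad or more and at rest, the lever is still turned at least 1.2 rad from the case's front-to-back line, and the bottle, block and mallet are within 30 mm of where they started (angle between the x axis of latch and the x axis of case, either way round above 1.2 rad and value of joint lid above 1.6 rad and velocity of joint lid between -0.1 and 0.1 rad/s and angular speed of latch below 0.1 rad/s); the robot touches nothing.
It fails at once if the latch lever is forced against its stop or squeezed hard (total contact force on it above 150 N, counting the stop, which the lever's arm magnifies about twofold) (contact force between latch and anything else above 150 N).
It fails at once if the lid is flung (faster than 3 rad/s) (velocity of joint lid above 3 rad/s).
It fails at once if the bottle is shifted or knocked over (more than 30 mm) (distance of bottle from where it was at the start of the episode above 0.03 m).
It fails at once if the block is shifted or knocked over (more than 30 mm) (distance of block from where it was at the start of the episode above 0.03 m).
It fails at once if the mallet is shifted or knocked over (more than 30 mm) (distance of mallet from where it was at the start of the episode above 0.03 m).
It also fails if it takes over 72 s, if anything falls off the work surface, if the arm or the gripper's body presses on something with over 40 N, if the wrist force passes 120 N, or if a joint passes its speed limit or range.

ROBOT

A 7-joint arm with a two-finger parallel gripper is mounted at the origin on the work surface. World frame = base frame: x ahead of the robot, y to its left, z up, the work surface at z = 0. Lengths are in m, angles in degrees, forces in N, time in s.
With the tool pointing down it reaches from about 0.375 to 0.925 m from the base axis. Payload 3.1 kg.
Tool frame: the origin (TCP) lies at the very end of the fingers, on their centre line; the grasp point (between the pads) lies 19 mm behind it; z points along the fingers, x is the direction in which the jaws open and shut, and the axes are right-handed (so a half turn about z gives the same grasp; the last joint's range is limited). The gripper opens to 85 mm and grips with 20 to 120 N. Pads are 22 mm wide; open, the fingers measure 114 mm over their backs; the gripper's body (76 mm by 85 mm) begins 54 mm behind the grasp point. The pads swing forward as they close: fully open they stand 13 mm farther back than shut.
Start: joints at [62.292, 21.939, 2.515, 91.553, -1.026, 66.532, -2.859], TCP at [0.245, -0.602, 0.231] pointing down, gripper open.
Joint ranges: [-149.38, 149.38], [-23.57, 123.04], [-84.95, 90], [0, 143.3], [-89.99, 269.99], [3.08, 112.72], [-163.45, 163.45]. Speed limits (degrees/s): [159.86, 159.86, 180, 180, 180, 180, 180].

INTERFACE

Orientations are given as a 3x3 rotation matrix whose columns are the frame's x, y, z axes.
In Python, from rig import readout, viewer, order gives the robot as it stands. The module is installed in compiled form; this text tells all that it offers.
- The arm moves only by the shell command python3 -m inch 'ROWS'. ROWS is JSON, one flat list of numbers, 7 for each row, row after row: the shift along the world's x, y, z in cm, then the turn, a rotation vector about the world's x, y, z in degrees, then the finger opening in cm, from 0 to 8.54. A call has 1 to 20 rows; each row shifts and turns the commanded pose from where the row before left it; what a row does not reach is not made up. A row lasts 1/8 s, in which the tool goes at most 62.5 mm and 10.7 degrees, less where a joint would pass 70% of its speed; a pose out of reach is approached as far as the arm can. A call is refused whole if a number of a shift passes 6.25 or a number of a turn 10.7, either way. A call with a gripper value outside its range is refused whole. The fingers move at their own pace and stop on an object; the grip force is fixed at half the most. Time passes only in rows, so rows that do not move let the fingers close. It gives the time, the measured TCP pose, the force and the opening at its end, in the units of the state.
- readout.get_state(): the state, without advancing time (a new reading comes with each control period).
- viewer.read_camera(name): name is "side" or "top" or "wrist"; returns a dict with "img" (400x640x3 uint8, red, green, blue), "z_map" (400x640 float32, m along the optical axis (not along the pixel's ray), 0 where there is no reading), "fx", "fy", "cx", "cy" (pixels), "distortion" ([k1, k2, p1, p2, k3] as OpenCV has them; the pictures are not rectified), "R" (3x3) and "t" (3): a world point X has camera coordinates R X + t; the wrist camera has in their place "tool_from_camera" (4x4, takes a point from camera to tool coordinates, whose origin is the TCP and whose axes are the tool frame's). Camera axes: x right, y down, z forward; pixel columns grow to the right and rows downward; lengths in m; the calibration is good to about 2 mm. A picture is of the moment at which its call begins: read the wrist's pose just before it.
- order.close_job(): hands the job in, once; it reports no verdict.
Trained networks look in the newest picture that a camera, given by its name, has taken for a name from the list of things; names that differ only in an ending like _2 or _b are one class to them, and where a whole thing is asked for, a point or a joint stands for the part that bears it (a point fixed in the world has none). Each returns a list of dicts, best first, with "conf" (0 to 1); they miss things now and then, are a little off and sometimes report something else, mostly with a low value. They report only what shows in the picture. A call takes as long as a camera call.
- viewer.spot_in(camera, thing): "location" ([x, y, z] in m, in the coordinates of the camera as it stood for that picture, good to about 4 mm: the middle of the surface that is visible of it).
- viewer.spot_point(camera, thing): "location" ([x, y, z] in m, in the coordinates of the camera as it stood for that picture, good to about 4 mm: a listed point, or the origin of a listed thing).
The state is a dict: "t": time; "joint_positions": joint angles; "qd": joint speeds; "tau": joint torques, N m; "tcp_pos": TCP position; "orientation": TCP orientation; "contact_force": force on the tool from outside, world axes, zero at the start; "ft_torque": the same for the moment, N m; "grip_width": finger opening in m.
Only numpy, scipy, OpenCV 4.12 (cv2) and the standard library are available. Lean on these libraries where they do the work, as an engineer would, in place of code of your own. Each camera call takes 0.05 s, during which the arm holds its last target. There are 200 camera calls.

## Working session

There is one attempt and no reset: what is moved stays moved. The work goes in short steps, Python scripts to look and compute and a shell command to move; the robot and the scene stay as the last step left them, time stands still between calls to the robot, and variables do not carry over. Pictures are saved under pics/ and viewed, about 8 in all and at most 12, crops included, and the job is handed in when it is done.

```bash
mkdir -p pics; cat > h.py <<'E'
import numpy as np, cv2
from rig import readout, viewer, order
def cap(n):
    s=readout.get_state(); c=viewer.read_camera(n)
    if n=="wrist":
        T=np.eye(4);T[:3,:3]=np.array(s["orientation"]);T[:3,3]=s["tcp_pos"]
        M=T@np.array(c["tool_from_camera"])
    else:
        M=np.eye(4);R=np.array(c["R"]);M[:3,:3]=R.T;M[:3,3]=-R.T@np.array(c["t"])
    c["M"]=M
    return c
def w(c,p): return (c["M"]@np.append(p,1))[:3]
def cloud(c):
    K=np.array([[c["fx"],0,c["cx"]],[0,c["fy"],c["cy"]],[0,0,1]])
    g=np.stack(np.meshgrid(np.arange(640),np.arange(400)),-1).reshape(-1,1,2).astype(float)
    u=cv2.undistortPoints(g,K,np.array(c["distortion"])).reshape(400,640,2)
    z=c["z_map"][...,None]; P=np.concatenate([u*z,z],-1)
    return P@c["M"][:3,:3].T+c["M"][:3,3]
def save(c,n): cv2.imwrite("pics/"+n,c["img"][...,::-1])
E
python3 - <<'E'
from h import *
np.set_printoptions(precision=4,suppress=True)
s=readout.get_state(); print(s["t"],s["tcp_pos"],s["orientation"],s["contact_force"],s["grip_width"])
ims=[]
for n in("top","side"):
    c=cap(n); ims.append(c["img"])
    for k in["case","latch","latch_grip","lid_handle","lid_hinge","bottle","block","mallet"]:
        for d in viewer.spot_point(n,k)[:2]: print(n,k,round(d["conf"],2),w(c,d["location"]))
    P=cloud(c); h=cv2.cvtColor(c["img"],cv2.COLOR_RGB2HSV)
    np.savez(n+".npz",P=P,h=h,img=c["img"])
    m=((h[...,0]<8)|(h[...,0]>172))&(h[...,1]>140)&(h[...,2]>60)&(P[...,2]>.085)&(P[...,2]<.16)
    print("red",m.sum(),P[m].mean(0),P[m].min(0),P[m].max(0))
    save(c,n+".png")
cv2.imwrite("pics/a.png",cv2.resize(np.vstack(ims)[...,::-1],(480,600)))
E
```

```text
0.0 [ 0.2442 -0.6014  0.2299] [[ 0.3764 -0.9265 -0.0011]
 [-0.9265 -0.3764  0.0023]
 [-0.0026  0.0002 -1.    ]] [-0.3462  0.5121 -0.7078] 0.08509972028443381
top case 0.62 [ 0.6361 -0.081   0.0021]
top latch 0.74 [ 0.5361 -0.0965  0.1005]
top latch_grip 0.52 [ 0.4895 -0.1134  0.1237]
top lid_handle 0.95 [ 0.6087 -0.0889  0.1181]
top lid_hinge 0.78 [ 0.7106 -0.0695  0.0763]
top bottle 0.89 [0.5556 0.1077 0.0048]
top bottle 0.43 [ 0.6071 -0.0874  0.1176]
top block 0.86 [ 0.6125 -0.2846  0.0037]
top block 0.2 [ 0.5344 -0.0993  0.1   ]
top mallet 0.71 [ 0.6585 -0.3898 -0.0031]
red 181 [ 0.5234 -0.1028  0.1159] [ 0.4697 -0.1212  0.0932] [ 0.5795 -0.0829  0.1418]
side case 0.81 [ 0.6372 -0.083   0.0031]
side case 0.35 [ 0.6057 -0.0864  0.1175]
side latch 0.61 [ 0.5288 -0.097   0.1009]
side latch_grip 0.83 [ 0.4851 -0.1129  0.1259]
side lid_handle 0.77 [ 0.6053 -0.0889  0.1209]
side lid_hinge 0.83 [ 0.7061 -0.066   0.0804]
side bottle 0.77 [0.5611 0.1083 0.001 ]
side block 0.73 [ 0.6115 -0.2812  0.0073]
side mallet 0.61 [ 0.6566 -0.3864  0.001 ]
red 4516 [ 0.5068 -1.5828  0.1219] [-0.1639 -1.7264  0.085 ] [ 1.3019 -0.0808  0.16  ]
```

View pics/a.png

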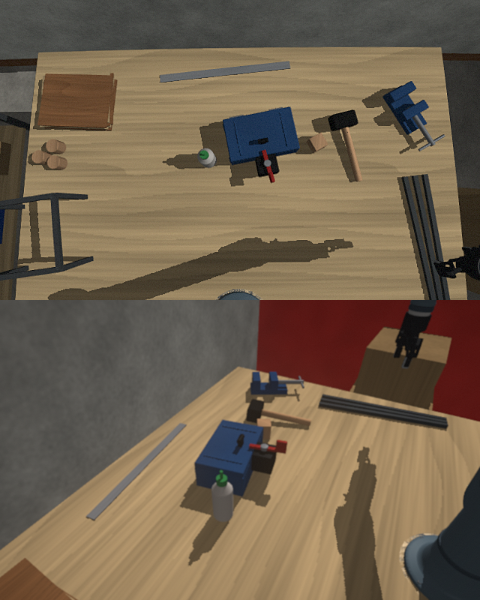

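Pictures 1 (top and side): top view shows the case at about (260,135), with the red lever at (267,165) pointing toward the robot. The bottle is at (206,157), the block at (318,142) and the mallet at (345,140). Next I'll fit the case and lever yaw.

```bash
python3 - <<'E'
from h import *
d=np.load("top.npz");P,h=d["P"],d["h"]
m=(abs(h[...,0].astype(int)-110)<14)&(h[...,1]>100)&(P[...,2]>.085)&(P[...,2]<.105)&(abs(P[...,0]-.63)<.2)&(abs(P[...,1]+.08)<.2)
print(m.sum(),np.median(P[m],0),cv2.minAreaRect((P[m][:,:2]*1000).astype(np.float32)))
r=((h[...,0]<8)|(h[...,0]>172))&(h[...,1]>140)&(abs(P[...,0]-.53)<.1)&(abs(P[...,1]+.1)<.1)
for lo,hi in((.085,.115),(.12,.145)):
    q=P[r&(P[...,2]>lo)&(P[...,2]<hi)];print(len(q),q.mean(0),q.min(0),q.max(0)); print(cv2.fitLine((q[:,:2]*1000).astype(np.float32),2,0,.01,.01).ravel())
E
```

```text
5214 [ 0.63457415 -0.0781969   0.09509224] ((604.2908935546875, -86.24114990234375), (215.8468475341797, 238.23532104492188), 10.99267864227295)
146 [ 0.53748136 -0.09828417  0.10513874] [ 0.4771793  -0.12031015  0.08774811] [ 0.57946284 -0.08294592  0.11471165]
[ 9.7107661e-01  2.3876822e-01  5.3748138e+02 -9.8284164e+01]
70 [ 0.48926543 -0.11109339  0.13562777] [ 0.46971501 -0.1211836   0.12166801] [ 0.60918605 -0.07278137  0.14178754]
[ 9.7506100e-01  2.2193703e-01  4.8926544e+02 -1.1109339e+02]
```

```bash
python3 -m inch '[2.41,4.88,0,0,0,-0.88,4, 2.41,4.88,0,0,0,-0.88,4, 2.41,4.88,0,0,0,-0.88,4, 2.41,4.88,0,0,0,-0.88,4, 2.41,4.88,0,0,0,-0.88,4, 2.41,4.88,0,0,0,-0.88,4, 2.41,4.88,0,0,0,-0.88,4, 2.41,4.88,0,0,0,-0.88,4, 2.41,4.88,0,0,0,-0.88,4, 2.41,4.88,0,0,0,-0.88,4, 0,0,0,0,0,0,4, 0,0,0,0,0,0,4]'
python3 - <<'E'
from h import *
np.set_printoptions(precision=4,suppress=True)
s=readout.get_state(); print(s["t"],s["tcp_pos"],s["orientation"],s["contact_force"],s["grip_width"],s["joint_positions"])
c=cap("wrist"); save(c,"w1.png")
for k in["latch","latch_grip","lid_handle","lid_hinge","case"]:
    for d in viewer.spot_point("wrist",k)[:2]: print(k,round(d["conf"],2),w(c,d["location"]))
P=cloud(c);h=cv2.cvtColor(c["img"],cv2.COLOR_RGB2HSV)
r=((h[...,0]<8)|(h[...,0]>172))&(h[...,1]>140)&(abs(P[...,0]-.53)<.1)&(abs(P[...,1]+.1)<.1)
for lo,hi in((.1,.11),(.134,.14)):
    q=P[r&(P[...,2]>lo)&(P[...,2]<hi)];print(len(q),q.mean(0),q.min(0),q.max(0)); print(cv2.fitLine((q[:,:2]*1000).astype(np.float32),2,0,.01,.01).ravel(),cv2.minAreaRect((q[:,:2]*1000).astype(np.float32)))
E
```

```text
t: 2.4
tcp_pos: [0.4855, -0.1146, 0.2313]
orientation: [[0.231, -0.973, -0.0], [-0.973, -0.231, -0.001], [0.001, 0.0, -1.0]]
contact_force: [-0.6, 0.6, 0.8]
grip_width: 0.0395
2.4 [ 0.4855 -0.1146  0.2313] [[ 0.2307 -0.973  -0.0002]
 [-0.973  -0.2307 -0.0006]
 [ 0.0006  0.0004 -1.    ]] [-0.55    0.5974  0.8229] 0.03954916608235581 [ 26.6619   6.6234 -19.256  111.1432   2.4976  62.6313 -70.2848]
latch 0.64 [ 0.5391 -0.1016  0.0991]
latch_grip 0.97 [ 0.488  -0.1133  0.1255]
lid_handle 0.97 [ 0.6097 -0.0846  0.117 ]
lid_hinge 0.61 [ 0.6129 -0.2846 -0.0025]
case 0.82 [ 0.6346 -0.0791  0.0059]
1171 [ 0.5414 -0.0977  0.107 ] [ 0.4937 -0.1164  0.1042] [ 0.5776 -0.0829  0.1097]
[  0.9667   0.2561 541.4209 -97.6972] ((534.3041381835938, -99.2616958618164), (87.25279235839844, 13.814891815185547), 14.492131233215332)
503 [ 0.4857 -0.1127  0.1378] [ 0.4701 -0.121   0.1343] [ 0.5    -0.1046  0.1398]
[   0.9678    0.2517  485.6779 -112.7152] ((484.8760681152344, -112.85176849365234), (30.45511245727539, 10.436100959777832), 13.533499717712402)
```

View pics/w1.png

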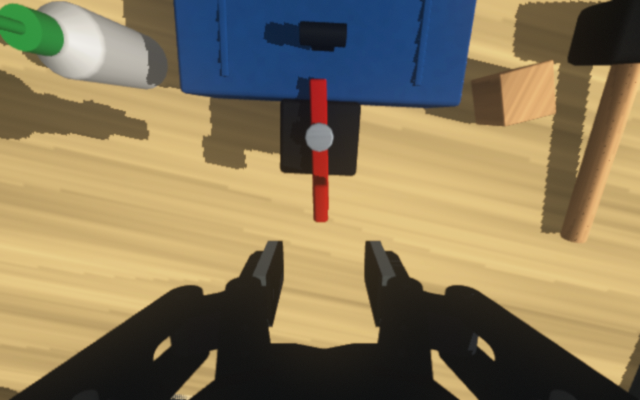

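Picture 2 (wrist): the lever is centred between the fingers, with its fin around (321,200) and its pin at (320,137). The fin measures (0.485, -0.113), 0.138 high, which matches. Descending to straddle it.

```bash
python3 -m inch '[0,0.03,-2,0,0,0,4, 0,0.03,-2,0,0,0,4, 0,0.03,-2,0,0,0,4, 0,0.03,-2,0,0,0,4, 0,0,-2,0,0,0,4, 0,0,-1.6,0,0,0,4, 0,0,0,0,0,0,4, 0,0,0,0,0,0,4]'
```

```text
t: 3.7
tcp_pos: [0.4862, -0.1132, 0.1159]
orientation: [[0.23, -0.973, 0.001], [-0.973, -0.23, -0.0], [0.0, -0.001, -1.0]]
contact_force: [-0.5, -0.2, 0.1]
grip_width: 0.0402
```

```bash
python3 -m inch '[-0.1,0.4,0,0,0,0,4, -0.1,0.4,0,0,0,0,4, -0.1,0.4,0,0,0,0,4, 0,0,0,0,0,0,4]'; for i in 1; do python3 -m inch '[-0.05,0.2,0,0,0,0,4, 0,0,0,0,0,0,4]';  python3 -m inch '[-0.05,0.2,0,0,0,0,4, 0,0,0,0,0,0,4]'; done
```

```text
t: 4.2
tcp_pos: [0.4826, -0.1004, 0.1154]
orientation: [[0.231, -0.973, 0.0], [-0.973, -0.231, 0.0], [-0.0, -0.0, -1.0]]
contact_force: [0.0, -0.3, 0.3]
grip_width: 0.0398
t: 4.45
tcp_pos: [0.4821, -0.0989, 0.1152]
orientation: [[0.23, -0.973, -0.0], [-0.973, -0.23, 0.0], [-0.0, 0.0, -1.0]]
contact_force: [0.3, 0.3, 0.5]
grip_width: 0.0402
t: 4.7
tcp_pos: [0.4815, -0.0973, 0.1153]
orientation: [[0.23, -0.973, -0.0], [-0.973, -0.23, -0.0], [0.0, 0.0, -1.0]]
contact_force: [-0.0, -0.8, 1.0]
grip_width: 0.0401
```

Light contact is starting. I'll go on in 2 mm steps and read the force at each one.

```bash
python3 -m inch '[-0.05,0.2,0,0,0,0,4, 0,0,0,0,0,0,4]' | grep -E "tcp|force";  python3 -m inch '[-0.05,0.2,0,0,0,0,4, 0,0,0,0,0,0,4]'| grep -E "tcp|force"; python3 -m inch '[-0.05,0.2,0,0,0,0,4, 0,0,0,0,0,0,4]'| grep -E "tcp|force"
```

```text
tcp_pos: [0.4809, -0.0954, 0.1153]
contact_force: [-0.8, -1.5, -0.0]
tcp_pos: [0.4802, -0.093, 0.1152]
contact_force: [-0.9, -2.1, 0.8]
tcp_pos: [0.4798, -0.0908, 0.1152]
contact_force: [-1.5, -1.8, 0.7]
```

```bash
for i in 1; do python3 -m inch '[-0.05,0.2,0,0,0,0,4, 0,0,0,0,0,0,4]' | grep -E "tcp|force";  python3 -m inch '[-0.05,0.2,0,0,0,0,4, 0,0,0,0,0,0,4]'| grep -E "tcp|force"; done
```

```text
tcp_pos: [0.4794, -0.0886, 0.1152]
contact_force: [-0.8, -1.6, -0.4]
tcp_pos: [0.4791, -0.0866, 0.1152]
contact_force: [-0.7, -2.1, -0.7]
```

```bash
python3 -m inch '[-0.05,0.2,0,0,0,0,4, 0,0,0,0,0,0,4]' | grep -E "tcp|force"
```

```text
tcp_pos: [0.4788, -0.0846, 0.1153]
contact_force: [-0.8, -0.2, -1.1]
```

```bash
python3 -m inch '[0,0.2,0,0,0,0,4, 0,0,0,0,0,0,4]' | grep -E "tcp|force"; python3 -m inch '[0,0.2,0,0,0,0,4, 0,0,0,0,0,0,4]' | grep -E "tcp|force"
cat > l.py <<'E'
from h import *
c=cap("top"); P=cloud(c);h=cv2.cvtColor(c["img"],cv2.COLOR_RGB2HSV)
r=((h[...,0]<8)|(h[...,0]>172))&(h[...,1]>120)&(abs(P[...,0]-.534)<.09)&(abs(P[...,1]+.1)<.09)
q=P[r&(P[...,2]>.085)&(P[...,2]<.145)];v=cv2.fitLine((q[:,:2]*1000).astype(np.float32),2,0,.01,.01).ravel()
print(len(q),v,np.degrees(np.arctan2(v[1],v[0])))
E
python3 l.py
```

```text
tcp_pos: [0.4788, -0.0827, 0.1153]
contact_force: [1.6, -1.6, -1.1]
tcp_pos: [0.4787, -0.0808, 0.1153]
contact_force: [0.7, -1.5, -1.2]
18 [ 9.08830762e-01  4.17164952e-01  5.77753357e+02 -1.06227196e+02] 24.655727
```

It turned past 0.3 rad with only about 2 N, so the lever swings this way (grip toward +y). Next I'll work out the arc to follow.

```bash
python3 - <<'E'
import numpy as np
p0=np.array([.4787,-.0808])
for f in np.arange(-12,-70,-6.4):
    a=np.radians(f);p=np.array([.5345,-.1005])-.05*np.array([np.cos(a),np.sin(a)])+.011*np.array([-np.sin(a),np.cos(a)])
    print(round(f,1),p.round(4),((p-p0)*100).round(2));p0=p
E
python3 -m inch '[0,0,0,0,0,-5,3.6, 0,0,0,0,0,-5,3.2, 0,0,0,0,0,-5,3.0, 0,0,0,0,0,0,3.0]'
```

```text
-12.0 [ 0.4879 -0.0793] [0.92 0.15]
-18.4 [ 0.4905 -0.0743] [0.26 0.51]
-24.8 [ 0.4937 -0.0695] [0.32 0.47]
-31.2 [ 0.4974 -0.0652] [0.37 0.44]
-37.6 [ 0.5016 -0.0613] [0.42 0.39]
-44.0 [ 0.5062 -0.0579] [0.46 0.34]
-50.4 [ 0.5111 -0.055 ] [0.49 0.29]
-56.8 [ 0.5163 -0.0526] [0.52 0.23]
-63.2 [ 0.5218 -0.0509] [0.54 0.17]
-69.6 [ 0.5274 -0.0498] [0.56 0.11]
t: 7.25
tcp_pos: [0.4788, -0.0802, 0.1155]
orientation: [[-0.028, -1.0, 0.0], [-1.0, 0.028, 0.001], [-0.001, -0.0, -1.0]]
contact_force: [0.6, 0.8, 0.3]
grip_width: 0.03
```

```bash
python3 -m inch '[0.46,0.05,0,0,0,-3,3, 0.46,0.1,0,0,0,-3,3, 0.26,0.51,0,0,0,-6,3, 0.32,0.47,0,0,0,-6,3, 0.37,0.44,0,0,0,-6,3, 0,0,0,0,0,0,3]'; python3 l.py
```

```text
t: 8.0
tcp_pos: [0.4964, -0.0648, 0.1149]
orientation: [[-0.431, -0.902, -0.002], [-0.902, 0.431, 0.0], [0.001, 0.002, -1.0]]
contact_force: [-1.3, 0.1, -0.1]
grip_width: 0.0302
3 [ 5.6301439e-01 -8.2644713e-01  6.0366754e+02 -9.2362320e+01] -55.735477
```

```bash
python3 -m inch '[0.42,0.39,0,0,0,-6,3, 0.46,0.34,0,0,0,-6,3, 0.49,0.29,0,0,0,-6,3, 0,0,0,0,0,0,3]';  python3 -m inch '[0.52,0.23,0,0,0,-5,3, 0.54,0.17,0,0,0,-5,3, 0,0,0,0,0,0,3]'; python3 - <<'E'
from h import *
print(readout.get_state()["joint_positions"])
c=cap("wrist");save(c,"w2.png")
for k in["latch","latch_grip"]:
    for d in viewer.spot_point("wrist",k)[:2]: print(k,round(d["conf"],2),w(c,d["location"]))
E
```

```text
t: 8.55
tcp_pos: [0.5105, -0.0546, 0.115]
orientation: [[-0.688, -0.725, -0.001], [-0.725, 0.688, 0.001], [0.0, 0.001, -1.0]]
contact_force: [-1.5, -0.3, 0.1]
grip_width: 0.0299
t: 8.93
tcp_pos: [0.5213, -0.0506, 0.115]
orientation: [[-0.804, -0.595, -0.001], [-0.595, 0.804, 0.001], [0.0, 0.001, -1.0]]
contact_force: [-1.4, 0.9, -0.5]
grip_width: 0.0302
[  10.57745135   17.08463409  -10.80128384  114.00155465    4.11672921
   49.30189182 -145.91573631]
latch 0.84 [ 0.53724898 -0.10119105  0.09574517]
latch_grip 0.88 [ 0.52035088 -0.053583    0.12399083]
```

View pics/w2.png

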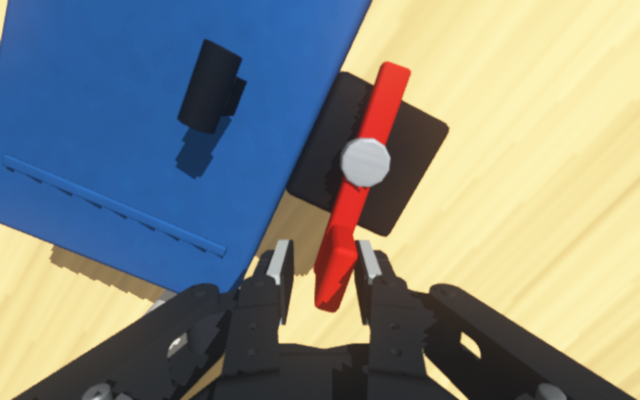

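Picture 3 (wrist): the pin is at (366,162) and the fin at (335,270). The lever is about 10° short of parallel to the case front, roughly 1.4 rad aside, and the spotted points agree. Next I'll release, rise and move over the handle with the jaws along its bar.

```bash
python3 -m inch '[0,0,0,0,0,0,3.6, 0,0,0,0,0,0,4, 0,0,2,0,0,0,4, 0,0,3,0,0,0,4, 0,0,5,0,0,0,4, 0.86,-0.37,0,0,0,6.45,6, 0.86,-0.37,0,0,0,6.45,6, 0.86,-0.37,0,0,0,6.45,6, 0.86,-0.37,0,0,0,6.45,6, 0.86,-0.37,0,0,0,6.45,6, 0.86,-0.37,0,0,0,6.45,6, 0.86,-0.37,0,0,0,6.45,6, 0.86,-0.37,0,0,0,6.45,6, 0.86,-0.37,0,0,0,6.45,6, 0.86,-0.37,0,0,0,6.45,6, 0,0,0,0,0,0,6, 0,0,0,0,0,0,6]'; python3 l.py; python3 - <<'E'
from h import *
print(readout.get_state()["joint_positions"])
c=cap("wrist");save(c,"w3.png")
for k in["latch","latch_grip","lid_handle","lid_hinge"]:
    for d in viewer.spot_point("wrist",k)[:2]: print(k,round(d["conf"],2),w(c,d["location"]))
P=cloud(c);m=(P[...,2]>.118)&(P[...,2]<.135)&(abs(P[...,0]-.6075)<.05)&(abs(P[...,1]+.0877)<.05)
q=P[m];print(len(q),q[:,2].max(),cv2.minAreaRect((q[:,:2]*1000).astype(np.float32)))
E
```

```text
t: 11.2
tcp_pos: [0.6074, -0.0881, 0.2152]
orientation: [[0.186, -0.983, -0.0], [-0.983, -0.186, 0.0], [-0.0, 0.0, -1.0]]
contact_force: [-0.1, 0.2, 0.7]
grip_width: 0.0602
74 [ 3.8725561e-01 -9.2197239e-01  5.1451178e+02 -5.1746365e+01] -67.216156
[ 18.50972457  19.98483697 -17.32305555  96.91868331   6.49566585
  64.09011008 -79.92462689]
latch 0.76 [ 0.53701479 -0.10400862  0.0979159 ]
latch_grip 0.95 [ 0.51865406 -0.0527807   0.12357372]
lid_handle 0.75 [ 0.60839606 -0.08433122  0.1177531 ]
lid_hinge 0.94 [ 0.71085272 -0.06790169  0.07920648]
lid_hinge 0.18 [ 0.55718457  0.10573257 -0.00175877]
847 0.12902251643356677 ((606.7202758789062, -85.95301818847656), (15.103811264038086, 33.27424240112305), 10.231792449951172)
```

View pics/w3.png

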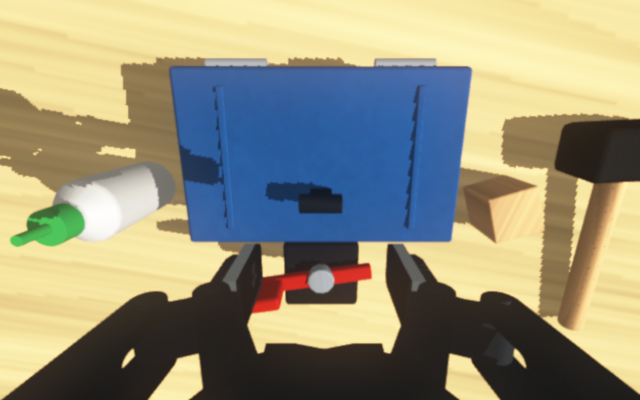

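Picture 4 (wrist): the handle is at (320,200), squared to the jaws. The lever lies across the housing, clear of the lid. Descending and gripping the bar by its ends.

```bash
python3 -m inch '[0,0.1,-3,0,0,0,6, 0,0.1,-3,0,0,0,6, 0,0,-3,0,0,0,6, 0,0,-1,0,0,0,6, 0,0,-1,0,0,0,6, 0,0,0,0,0,0,6, 0,0,0,0,0,0,4, 0,0,0,0,0,0,3.6]'; python3 -m inch '[0,0,0,0,0,0,2.8, 0,0,0,0,0,0,2.5, 0,0,0,0,0,0,2, 0,0,0,0,0,0,2]'; python3 - <<'E'
import numpy as np
t0=np.array([.6067,-.0861]);u=np.array([.982,.19]);r=np.hypot(.105,.044);b=np.arctan2(.044,-.105)
prev=None
for i,k in enumerate(np.linspace(0,101,18)):
    th=np.radians(k);tilt=np.radians(20*i/17)
    x=r*np.cos(b-th)+.105-.014*np.sin(tilt); z=r*np.sin(b-th)-.044-.014*np.cos(tilt)+.014
    p=np.array([x*u[0],x*u[1],z])
    if prev is not None: print(round(k),((p-prev)*100).round(2),p.round(3))
    prev=p
print("tilt/row",(20/17*np.array([-.19,.982,0])).round(2))
E
```

```text
t: 12.5
tcp_pos: [0.6085, -0.086, 0.1064]
orientation: [[0.188, -0.982, 0.002], [-0.982, -0.188, -0.0], [0.0, -0.002, -1.0]]
contact_force: [-0.0, 0.0, 0.0]
grip_width: 0.0362
t: 13.0
tcp_pos: [0.6083, -0.0851, 0.1068]
orientation: [[0.188, -0.982, 0.001], [-0.982, -0.188, 0.001], [-0.001, -0.001, -1.0]]
contact_force: [-1.6, 1.0, 5.9]
grip_width: 0.0327
6 [0.47 0.09 1.06] [0.005 0.001 0.011]
12 [0.58 0.11 1.01] [0.011 0.002 0.021]
18 [0.68 0.13 0.94] [0.017 0.003 0.03 ]
24 [0.77 0.15 0.86] [0.025 0.005 0.039]
30 [0.85 0.16 0.77] [0.034 0.006 0.046]
36 [0.93 0.18 0.67] [0.043 0.008 0.053]
42 [0.99 0.19 0.57] [0.053 0.01  0.059]
48 [1.04 0.2  0.46] [0.063 0.012 0.063]
53 [1.08 0.21 0.35] [0.074 0.014 0.067]
59 [1.11 0.21 0.23] [0.085 0.016 0.069]
65 [1.13 0.22 0.11] [0.096 0.019 0.07 ]
71 [ 1.13  0.22 -0.02] [0.108 0.021 0.07 ]
77 [ 1.12  0.22 -0.14] [0.119 0.023 0.069]
83 [ 1.1   0.21 -0.26] [0.13  0.025 0.066]
89 [ 1.07  0.21 -0.37] [0.141 0.027 0.062]
95 [ 1.02  0.2  -0.49] [0.151 0.029 0.057]
101 [ 0.97  0.19 -0.59] [0.16  0.031 0.052]
tilt/row [-0.22  1.16  0.  ]
```

Gripped at 33 mm (the bar is 34 mm long). I'll lift the first 18° and check.

```bash
python3 -m inch '[0.47,0.09,1.06,-0.22,1.16,0,2, 0.58,0.11,1.01,-0.22,1.16,0,2, 0.68,0.13,0.94,-0.22,1.16,0,2, 0,0,0,0,0,0,2]'; python3 - <<'E'
from h import *
c=cap("side");save(c,"s2.png")
cv2.imwrite("pics/s2c.png",cv2.resize(c["img"][130:290,220:420,::-1],(600,480)))
E
```

```text
t: 13.5
tcp_pos: [0.6221, -0.0824, 0.1321]
orientation: [[0.188, -0.98, -0.068], [-0.982, -0.188, -0.011], [-0.002, 0.069, -0.998]]
contact_force: [-0.0, 1.0, -10.4]
grip_width: 0.0322
```

View pics/s2c.png

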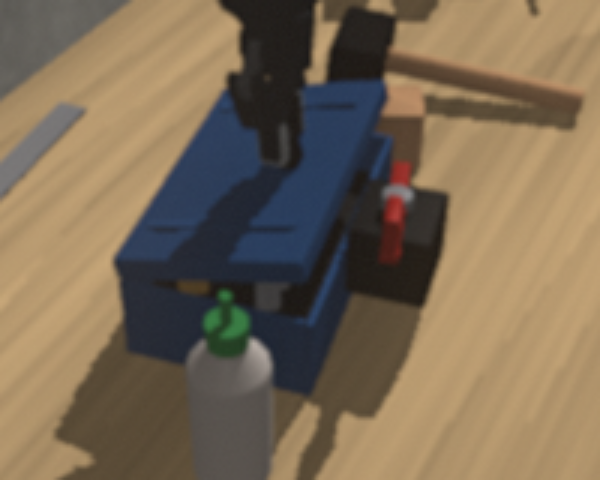

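Picture 5 (side crop): the lid is rising evenly with the fingers on the handle at (280,150), and the lever is clear at (395,210). Continuing along the arc.

```bash
python3 -m inch '[0.77,0.15,0.86,-0.22,1.16,0,2, 0.85,0.16,0.77,-0.22,1.16,0,2, 0.93,0.18,0.67,-0.22,1.16,0,2, 0.99,0.19,0.57,-0.22,1.16,0,2, 0,0,0,0,0,0,2]'; python3 -m inch '[1.04,0.2,0.46,-0.22,1.16,0,2, 1.08,0.21,0.35,-0.22,1.16,0,2, 1.11,0.21,0.23,-0.22,1.16,0,2, 0,0,0,0,0,0,2]'
```

```text
t: 14.18
tcp_pos: [0.658, -0.0756, 0.1614]
orientation: [[0.187, -0.971, -0.147], [-0.982, -0.185, -0.026], [-0.002, 0.149, -0.989]]
contact_force: [-3.4, 0.8, -10.2]
grip_width: 0.0323
t: 14.68
tcp_pos: [0.6909, -0.0694, 0.1724]
orientation: [[0.186, -0.961, -0.205], [-0.982, -0.183, -0.037], [-0.002, 0.208, -0.978]]
contact_force: [-4.7, 1.9, -10.7]
grip_width: 0.032
```

```bash
python3 -m inch '[1.13,0.22,0.11,-0.22,1.16,0,2, 1.13,0.22,-0.02,-0.22,1.16,0,2, 1.12,0.22,-0.14,-0.22,1.16,0,2, 0,0,0,0,0,0,2]'; python3 - <<'E'
from h import *
print(readout.get_state()["joint_positions"])
c=cap("side");save(c,"s3.png")
for d in viewer.spot_point("side","lid_handle")[:2]: print(round(d["conf"],2),w(c,d["location"]))
cv2.imwrite("pics/s3c.png",cv2.resize(c["img"][130:290,220:420,::-1],(600,480)))
E
```

```text
t: 15.18
tcp_pos: [0.7256, -0.0628, 0.1727]
orientation: [[0.189, -0.947, -0.262], [-0.982, -0.182, -0.048], [-0.002, 0.266, -0.964]]
contact_force: [-4.7, 1.1, -9.1]
grip_width: 0.0318
[  8.31509262  43.78340896 -13.83842739  66.63027686  11.52328077
  86.07230901 -84.52877369]
0.84 [ 0.7162466  -0.06892183  0.1902046 ]
```

View pics/s3c.png

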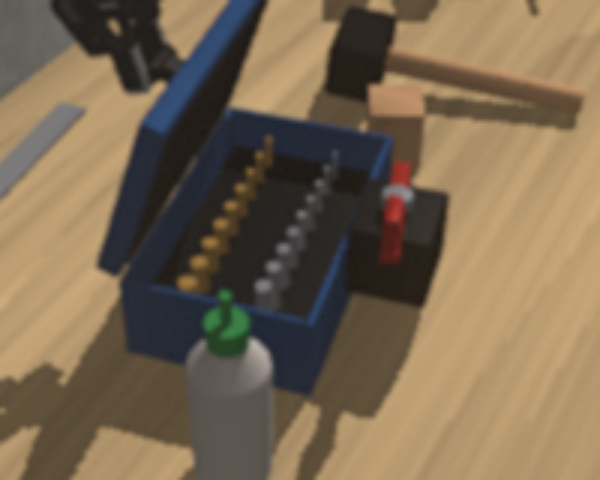

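Picture 6 (side crop): the lid is about 70° up with the handle still held and the box interior visible. Continuing to the stop.

```bash
python3 -m inch '[1.1,0.21,-0.26,-0.22,1.16,0,2, 1.07,0.21,-0.37,-0.22,1.16,0,2, 0,0,0,0,0,0,2]'; python3 -m inch '[1.02,0.2,-0.49,-0.22,1.16,0,2, 0.97,0.19,-0.59,-0.22,1.16,0,2, 0,0,0,0,0,0,2]'; python3 - <<'E'
from h import *
c=cap("side");save(c,"s4.png")
for d in viewer.spot_point("side","lid_handle")[:2]: print(round(d["conf"],2),w(c,d["location"]))
cv2.imwrite("pics/s4c.png",cv2.resize(c["img"][110:270,200:400,::-1],(600,480)))
P=cloud(c);q=P[150:220,230:330];print(q[::20,::20].round(3).reshape(-1,3)[:0])
E
```

```text
t: 15.65
tcp_pos: [0.7478, -0.0586, 0.1672]
orientation: [[0.186, -0.936, -0.299], [-0.982, -0.178, -0.056], [-0.001, 0.304, -0.953]]
contact_force: [-5.7, 1.7, -8.6]
grip_width: 0.0315
t: 16.02
tcp_pos: [0.7685, -0.0547, 0.1571]
orientation: [[0.187, -0.924, -0.335], [-0.982, -0.176, -0.063], [-0.001, 0.341, -0.94]]
contact_force: [-4.5, 2.1, -6.2]
grip_width: 0.0305
0.95 [ 0.75889423 -0.05674383  0.18241639]
[]
```

View pics/s4c.png

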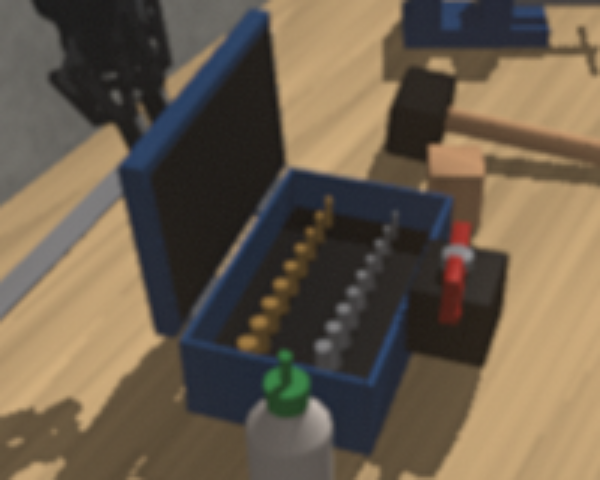

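```bash
cat > lid.py <<'E'
from h import *
c=cap("side");P=cloud(c)
# hinge frame
u=np.array([.982,.19]);n=np.array([-.19,.982])
q=P[P[...,2]>0]; d=q[:,:2]-[.7106,-.0677]; X=np.c_[d@u,d@n,q[:,2]-.075]
for lo,hi in((.03,.05),(.09,.11),(.12,.14)):
    s=X[(abs(X[:,2]-(lo+hi)/2)<.01)&(abs(X[:,0])<.1)&(X[:,1]>.04)&(X[:,1]<.1)]; print(lo,len(s),np.percentile(s[:,0],[5,25,50,75,95]).round(3) if len(s) else 0)
s=readout.get_state();print(s["joint_positions"].round(1) if hasattr(s["joint_positions"],"round") else s["joint_positions"])
for d in viewer.spot_point("side","lid_handle")[:1]:
    p=w(c,d["location"]);e=p[:2]-[.7106,-.0677];print("handle",p,"theta",157.3-np.degrees(np.arctan2(p[2]-.075,e@u)))
E
python3 -m inch '[0.5,0.1,-0.3,-0.3,1.5,0,2, 0.5,0.1,-0.3,-0.3,1.5,0,2, 0,0,0,0,0,0,2]';python3 -m inch '[0.5,0.1,-0.3,-0.3,1.5,0,2, 0.5,0.1,-0.3,-0.3,1.5,0,2, 0,0,0,0,0,0,2]'; python3 lid.py
```

```text
t: 16.5
tcp_pos: [0.7774, -0.0531, 0.1507]
orientation: [[0.187, -0.903, -0.387], [-0.982, -0.172, -0.073], [-0.0, 0.394, -0.919]]
contact_force: [-8.9, 1.1, -6.6]
grip_width: 0.0305
t: 16.88
tcp_pos: [0.7817, -0.0523, 0.1463]
orientation: [[0.185, -0.873, -0.451], [-0.983, -0.165, -0.084], [-0.001, 0.459, -0.889]]
contact_force: [-22.9, 1.9, -1.9]
grip_width: 0.03
0.03 126 [0.005 0.007 0.008 0.009 0.01 ]
0.09 136 [0.019 0.021 0.022 0.023 0.024]
0.12 221 [0.027 0.028 0.03  0.083 0.093]
[  2.9  61.6 -11.   40.   12.9 106.1 -83.5]
handle [ 0.77197698 -0.05677741  0.16867119] theta 100.94771220349594
```

The lid underside slope gives about 103°, so it's at the stop and the 23 N confirms it. Next I'll ease off, open and retreat along the tool axis.

```bash
python3 -m inch '[-0.3,-0.06,0.1,0,0,0,2, 0,0,0,0,0,0,4, 0,0,0,0,0,0,6, 0,0,0,0,0,0,6, 0,0,0,0,0,0,6]'; python3 -m inch '[0.45,0.08,0.9,0,0,0,6, 0.45,0.08,0.9,0,0,0,6, 0.45,0.08,0.9,0,0,0,6, 0,0,0,0,0,0,6]'; python3 lid.py
```

```text
t: 17.6
tcp_pos: [0.786, -0.0519, 0.147]
orientation: [[0.187, -0.883, -0.431], [-0.982, -0.168, -0.083], [0.001, 0.438, -0.899]]
contact_force: [0.2, 0.2, 0.2]
grip_width: 0.06
t: 18.1
tcp_pos: [0.7997, -0.049, 0.1743]
orientation: [[0.187, -0.883, -0.43], [-0.982, -0.168, -0.083], [0.001, 0.438, -0.899]]
contact_force: [0.7, -0.4, 0.5]
grip_width: 0.0599
0.03 123 [0.006 0.007 0.008 0.009 0.01 ]
0.09 141 [0.02  0.021 0.022 0.023 0.025]
0.12 190 [0.027 0.028 0.03  0.032 0.098]
[  2.   62.7 -10.5  34.3  12.7 109.3 -82.7]
handle [ 0.77175907 -0.05451764  0.16809159] theta 101.20335141169767
```

```bash
python3 -m inch '[0.45,0.08,0.9,0,0,0,6, 0.45,0.08,0.9,0.1,-0.5,0,6, 0.45,0.08,0.9,0.1,-0.5,0,6, 0.45,0.08,0.9,0.1,-0.5,0,6, 0.3,0.05,0.9,0.1,-0.5,0,6, 0.3,0.05,0.9,0.1,-0.5,0,6, 0,0,0,0,0,0,6, 0,0,0,0,0,0,6]'; python3 lid.py; python3 - <<'E'
from h import *
c=cap("side");b=c["img"]
for n in("top",):
    c=cap(n)
    for k in["latch","latch_grip","bottle","block","mallet"]:
        for d in viewer.spot_point(n,k)[:1]: print(n,k,round(d["conf"],2),w(c,d["location"]))
cv2.imwrite("pics/end.png",np.vstack([b[60:300,160:560],c["img"][100:300,220:620]])[...,::-1])
E
```

```text
t: 19.2
tcp_pos: [0.8197, -0.0451, 0.2251]
orientation: [[0.188, -0.901, -0.391], [-0.982, -0.172, -0.075], [0.001, 0.398, -0.917]]
contact_force: [0.7, -0.0, -0.4]
grip_width: 0.0601
0.03 123 [0.006 0.007 0.008 0.009 0.01 ]
0.09 132 [0.02  0.021 0.022 0.023 0.024]
0.12 166 [0.027 0.028 0.029 0.03  0.033]
[ -5.   63.7  15.8  27.4  -8.5 112.7 -75.9]
handle [ 0.77115718 -0.05487419  0.16780768] theta 101.00385804460907
top latch 0.63 [ 0.53370776 -0.10052418  0.09859625]
top latch_grip 0.49 [ 0.52062145 -0.05563883  0.12190878]
top bottle 0.8 [0.56050991 0.10798881 0.00140962]
top block 0.9 [ 6.09391914e-01 -2.84645471e-01  1.59851664e-05]
top mallet 0.73 [ 0.65835724 -0.3888213  -0.00359693]
```

View pics/end.png

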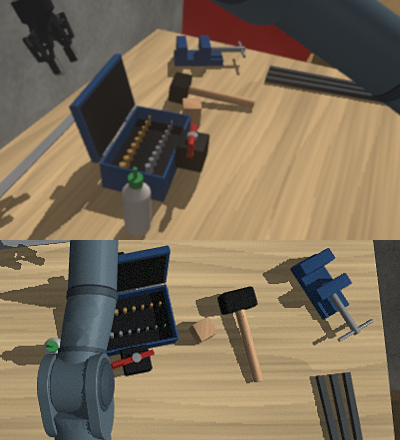

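Picture 7: the lid is leaning open, the lever is across the housing, the gripper is clear and the bystanders haven't moved. Joint 6 is at its limit, so I'll tilt back a little before handing in.

```bash
python3 -m inch '[0,0,0,0.5,-3,0,6, 0,0,0,0.5,-3,0,6, 0,0,0,0,0,0,6, 0,0,0,0,0,0,6]'; python3 lid.py; python3 -c "
from rig import order; print(order.close_job())"
```

```text
t: 20.15
tcp_pos: [0.82, -0.045, 0.2257]
orientation: [[0.188, -0.938, -0.292], [-0.982, -0.178, -0.059], [0.003, 0.298, -0.954]]
contact_force: [-0.2, -0.3, -1.4]
grip_width: 0.0604
0.03 123 [0.006 0.007 0.008 0.009 0.01 ]
0.09 140 [0.019 0.021 0.022 0.023 0.024]
0.12 161 [0.027 0.028 0.029 0.03  0.033]
[ -6.2  56.9  15.5  38.7  -8.5 102.3 -75.5]
handle [ 0.77225106 -0.05541182  0.16866463] theta 101.1730521882572
the job is handed in; nothing more can be done
None
```

The case is open and the job is handed in, at about 20 s of the 72 s allowed. No verdict was reported.

- **Latch lever:** I felt for the free direction with light pushes and found that the grip swings toward +y. I pushed it at about 2 N, without pinching it, to about 1.4 rad aside. That is just short of its 1.5 rad end and above the 1.2 rad needed. The last top picture still puts it between about 1.4 and 1.5 rad.
- **Lid:** I gripped the handle bar by its ends and raised the lid along its arc until it met its stop, with a peak reading of about 23 N. After release, the slope of its underside gives about 103° (1.8 rad), and the handle position gives 101°. It did not move between the last checks.
- **Bystanders:** the bottle, block and mallet are within about 5 mm of their first measurements, which is the noise of the detector.
- **Robot:** the gripper is clear of everything, with readings of about 1.5 N or less.

Two things did not go quite as planned. The handle slid about 1 cm in the pads during the lift. Joint 6 also reached its 112.7° limit during the retreat, so I brought it back to 102° before handing in.

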